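# Seat the drive unit's cover and test it with the push gauge

### The arm

A 6-joint arm with a two-finger parallel gripper is mounted at the origin on the work surface. World frame = base frame: x ahead of the robot, y to its left, z up, the work surface at z = 0. Lengths are in m, angles in rad, forces in N, time in s.
With the tool pointing down it reaches from about 0.35 to 0.775 m from the base axis. Payload 7.3 kg.
Tool frame: the origin (TCP) lies at the centre of the arm's flange, where the gripper is bolted on; the fingertips stand 178 mm ahead of it and the grasp point (between the pads) lies 159 mm ahead of it; z points along the fingers, y is the line along which they close (so a half turn about z gives the same grasp; the last joint's range is limited). The gripper opens to 92 mm and grips with 3 to 60 N. Pads are 19 mm wide; open, the fingers measure 130 mm over their backs; the gripper's body (75 mm by 190 mm) begins 47 mm behind the grasp point.
Start: joints at [-1.269, 0.342, 1.524, -0, 1.275, -0.146], TCP at [0.227, -0.473, 0.405] pointing down, gripper open.
Joint ranges: [-2.53, 2.53], [-0.77, 2.02], [0.04, 2.7], [-1, 4.14], [0.28, 2.66], [-3.11, 3.11]. Speed limits (rad/s): [2.57, 2.57, 3.14, 3.14, 3.14, 3.14].

### API

Orientations are given as [roll, pitch, yaw] about the fixed x, y, z axes, in that order (R = Rz(yaw) Ry(pitch) Rx(roll)).
In Python, from cell import telemetry, vision, ticket gives the robot as it stands.
- The arm moves only by the shell command python3 -m crank 'ROWS' [FORCE]. ROWS is JSON, a list of rows, each a list of 5 numbers: the gripper command: -1 is shut, 1 is fully open, values between are in proportion, then the shift along the tool's x, y, z in mm, then the turn about the tool's z in rad. In form: [[fingers, dx, dy, dz, roll], ...]. A call has 1 to 12 rows; each row is the pose to reach, as a shift and turn from the pose commanded when the call began, along the tool's axes at that moment; what a row does not reach only later rows make up. A row lasts 1/12 s, in which the tool goes at most 41.7 mm and 7.16 degrees, less where a joint would pass 70% of its speed; a pose out of reach is approached as far as the arm can. A call with a gripper value outside its range is refused whole. The fingers move at their own pace and stop on an object; FORCE is the grip in N (left out, the last holds). Time passes only in rows, so rows that repeat a pose let the fingers close. It gives the time, the measured TCP pose, the force, the opening and the grip force at its end, in the units of the state.
- telemetry.observe(): the state, without advancing time (a new reading comes with each control period).
- vision.read_camera(name): name is "scene" or "top"; returns (picture, depth): 384x512x3 uint8, red, green, blue; 384x512 float32, m along the optical axis (not along the pixel's ray), 0 where there is no reading.
- vision.get_calibration(name): a dict with "camera_matrix" (3x3 intrinsics, pixels), "rvec" (rotation vector, rad) and "tvec" (3), from world to camera coordinates, as OpenCV has them. Camera axes: x right, y down, z forward; pixel columns grow to the right and rows downward; lengths in m; the calibration is good to about 2 mm. A picture is of the moment at which its call begins. get_calibration takes no time and is no camera call.
- ticket.hand_in(): hands the job in; it is judged then, once.
The state is a dict: "time": time; "qpos": joint angles; "qvel": joint speeds; "joint_efforts": joint torques, N m; "tool_pos": TCP position; "tool_rot": TCP orientation; "contact_force": force on the tool from outside, world axes, zero at the start; "torque": the same for the moment, N m; "opening": finger opening in m; "grip_force": force on a finger pad.
Only numpy, scipy, OpenCV 4.12 (cv2) and the standard library are available. Lean on these libraries where they do the work, as an engineer would, in place of code of your own. Each camera call takes 0.05 s, during which the arm holds its last target. There are 200 camera calls.

### The job

One drive unit's square cover is still tipped up on one side by its seal: first press that side down until the cover sits level in its frame. Only then lift the dial push gauge out of its stand and, holding it upright, push its tip lightly on the ringed mark on that cover so that the spring plunger goes in about half of its 10 mm travel. Finish while still holding the gauge there for the reading, and leave the other things on the bench where they are.

Things in the scene. Friction and masses are not known exactly. Their poses are not given: they have to be found in the camera images.
- unit: the drive unit to work on, fixed: aluminium, 110 x 110 mm, 90 mm high, round steel body and four tie rods between two square plates; on top a frame 93 x 93 mm inside, 4 mm deep, holding the cover. A stubby brass port on its -x side. Origin at the centre of its underside, z up
- cover: loose aluminium cover, 90 x 90 x 6 mm, 0.12 kg, axes along the unit's. A stiff seal holds its +x side up: tipped 0.10 rad about its -x edge, +x edge 9 mm high. Pressed on the +x half (about 7 N, 25 mm from centre) it sinks and stays where pressed; home on a rigid stop its underside is 86 mm, its top 92 mm above the bench (2 mm over the frame). Origin at centre of underside, z out of top
- mark (a point): centre of the ringed mark (dark ring 16 mm across with a dot) on the cover's top face, 20 mm towards +x and 15 mm towards -y from the cover's centre
- closed_unit: another drive unit, the same but with its cover already seated and no ringed mark; fixed; leave alone. Origin at the centre of its underside.
- stand: grey plastic block, 64 x 64 x 80 mm, fixed, with a hole 23 mm across down its middle that holds the gauge upright. Origin at the centre of its underside, z up.
- gauge: dial push gauge, 0.17 kg, upright in the stand: flat round black dial housing 54 mm across, 24 mm thick, flat faces along the gauge's +y and -y (pinch there from above), centre 42 mm, top 69 mm above origin; flange 32 mm across, 6 thick, rests on the stand; stem 16 mm across to 45 mm below origin, then plunger 8 mm across, tip 65 mm below. Origin: centre of flange's underside, z up
- gauge_tip (a point): the very end of the gauge's plunger; it moves with the plunger
- gauge_plunger (a joint): how far the spring plunger is pushed into the gauge, in m: 0 (free) to 0.010 (all in). It pushes back with 1 N at the start of its travel and 5 N at the end; half way in is 3 N.
- screwdriver: black-handled screwdriver, about 200 mm long, lying on the bench near the robot; loose; leave alone
- wrench: steel wrench, about 180 mm long, lying beyond the units; loose; leave alone
- collar_a: steel collar, 34 mm across, 12 mm high, flat on the bench; origin at its underside's centre; loose; leave alone
- collar_b: brass collar, 38 mm across, 9 mm high, flat on the bench; origin at its underside's centre; loose; leave alone
- jar: white screw-top jar, 56 mm across, 75 mm high; origin at its underside's centre; loose; leave alone
- flange: aluminium flange, 68 mm across, 32 mm high; origin at its underside's centre; loose; leave alone
There are look-alikes about, which are no part of the job. There is more than one size of the cover; the one meant has the size given above.

How it is judged:
By the outcome, as a careful person would: the job done as asked, in the order asked, and still so for the second after the job is handed in, while the arm keeps its last pose, push and grip.
It also fails if it takes over 51 s, if anything falls off the work surface, if the arm or the gripper's body presses on something with over 40 N, if the wrist force passes 120 N, or if a joint passes its speed limit or range.

## Working session

There is one attempt and no reset: what is moved stays moved. The work goes in short steps, Python scripts to look and compute and a shell command to move; the robot and the scene stay as the last step left them, time stands still between calls to the robot, and variables do not carry over. Pictures are saved under pics/ and viewed, at most 10 in all, crops included, and the job is handed in when it is done.

```bash
mkdir -p pics; ls; cat > h.py <<'E'
import numpy as np, cv2
from cell import telemetry, vision, ticket
def cal(n):
    c=vision.get_calibration(n); K=np.array(c["camera_matrix"],float); R=cv2.Rodrigues(np.array(c["rvec"],float))[0]; t=np.array(c["tvec"],float).ravel()
    return K,R,t
def plane(n,uv,z):
    K,R,t=cal(n); uv=np.atleast_2d(np.array(uv,float)); d=(R.T@np.linalg.inv(K)@np.c_[uv,np.ones(len(uv))].T).T; o=-R.T@t
    return o+d*((z-o[2])/d[:,2])[:,None]
def cloud(n,dep):
    K,R,t=cal(n); v,u=np.mgrid[:dep.shape[0],:dep.shape[1]]
    p=np.stack([(u-K[0,2])/K[0,0]*dep,(v-K[1,2])/K[1,1]*dep,dep],-1)
    w=(p-t)@R; w[dep==0]=np.nan; return w
def proj(n,P):
    K,R,t=cal(n); q=(R@np.atleast_2d(P).T).T+t; q=q@K.T; return q[:,:2]/q[:,2:]
E
python3 - <<'E'
from h import *
for n in("scene","top"):
    p,d=vision.read_camera(n); np.savez(f"{n}0.npz",p=p,d=d)
    cv2.imwrite(f"pics/{n}0.png",cv2.resize(p[:,:,::-1],(800,600),interpolation=cv2.INTER_CUBIC))
    K,R,t=cal(n); print(n,K[0,0],-R.T@t)
print(telemetry.observe())
E
```

```text
pics
scene 367.15992675289334 [1.29503706 0.36748508 0.79820432]
top 389.99845719522654 [0.29239005 0.17071931 1.49704136]
{'time': 0.1, 'qpos': array([-1.26896970e+00,  3.42631375e-01,  1.52492243e+00, -6.56771080e-06,
        1.27539724e+00, -1.45983926e-01]), 'qvel': array([ 0.00082555, -0.00176634, -0.0022975 , -0.00127535,  0.00289714,
       -0.00017558]), 'joint_efforts': array([ 1.71188476e-03, -4.32005847e+01, -2.44694531e+01,  7.19891069e-02,
        5.26613113e-02, -4.84781026e-05]), 'tool_pos': array([ 0.22731094, -0.473101  ,  0.40412522]), 'tool_rot': array([-3.14024780e+00, -1.91385236e-04,  4.47812344e-01]), 'contact_force': array([-0.15252997,  0.44555703, -0.07800153]), 'torque': array([ 0.00838334, -0.0130253 , -0.01660853]), 'grip_force': 0.0, 'opening': 0.09166032652866196}
```

View pics/scene0.png

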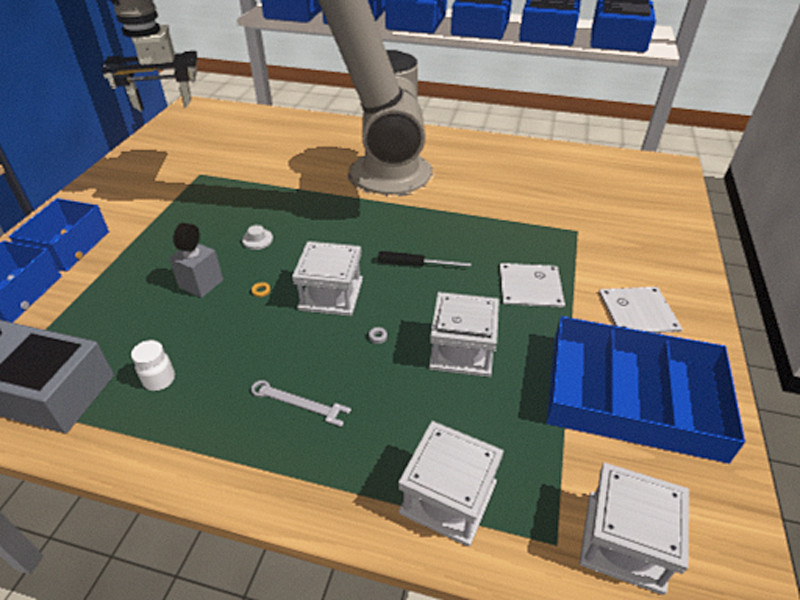

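View pics/top0.png

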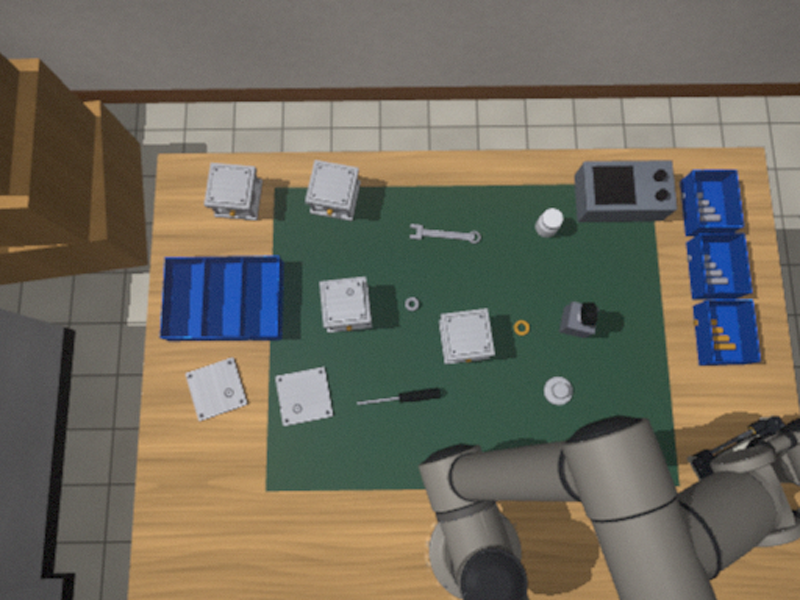

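The scene picture shows ringed covers in three places, and the top picture agrees. At 800x600, scene pixels first, then top:
- The ringed cover in a unit is at (457,318) / (345,303).
- Two loose ringed plates lie flat, at (532,284) / (304,396) and (640,308) / (216,388).
- Unringed units are at (328,262) / (466,335), (455,470) / (333,190) and (640,510) / (232,190).

I choose the ringed one in a unit. The gauge and stand are at (190,260) / (583,317).

```bash
python3 - <<'E'
from h import *
S=np.load("scene0.npz");T=np.load("top0.npz")
f=.64
a=T["p"][165:225,190:250]; b=S["p"][175:250,265:330]; c=S["p"][135:195,100:150]; e=T["p"][180:225,350:395]
cv2.imwrite("pics/crop0.png",np.hstack([cv2.resize(i[:,:,::-1],(400,290) if 0 else (390,290),interpolation=cv2.INTER_CUBIC) for i in(a,b)]))
for n,D in(("top",T),("scene",S)):
    W=cloud(n,D["d"])
    # unit cover cloud
    c0=plane(n,[(345*f,303*f)] if n=="top" else [(465*f,315*f)],.093)[0]; print(n,"c0",c0)
    m=(np.abs(W[...,0]-c0[0])<.09)&(np.abs(W[...,1]-c0[1])<.09)&(W[...,2]>.075)&(W[...,2]<.12)
    P=W[m]; print(len(P),P.min(0),P.max(0))
    r=cv2.minAreaRect(P[:,:2].astype(np.float32)*1000); print(r)
    A=np.c_[P[:,:2]-c0[:2],np.ones(len(P))]; print(np.linalg.lstsq(A,P[:,2],rcond=None)[0])
    # gauge
    g0=plane(n,[(588*f,314*f)] if n=="top" else [(186*f,237*f)],.12)[0]; print("g0",g0)
    near=(np.abs(W[...,0]-g0[0])<.12)&(np.abs(W[...,1]-g0[1])<.12)
    for lo,hi in((.06,.086),(.09,.16)):
        P=W[near&(W[...,2]>lo)&(W[...,2]<hi)]
        if len(P)>5: print(lo,len(P),P.min(0),P.max(0),np.median(P,0),cv2.minAreaRect(P[:,:2].astype(np.float32)*1000))
E
```

```text
top c0 [0.57182084 0.29578765 0.093     ]
897 [0.51897927 0.2366559  0.07519864] [0.63674466 0.35459759 0.1092507 ]
((579.0462646484375, 296.57708740234375), (112.32164764404297, 109.98136138916016), 5.847762584686279)
[0.06314709 0.01036869 0.09413391]
g0 [ 0.534496   -0.26467113  0.12      ]
0.06 184 [ 0.49792904 -0.30280875  0.0608477 ] [ 0.57204133 -0.22575995  0.08577974] [ 0.52555232 -0.24890165  0.08026071] ((535.44580078125, -264.3296813964844), (64.70467376708984, 64.32882690429688), 75.56881713867188)
0.09 153 [ 0.50975535 -0.27882764  0.09016553] [ 0.56147911 -0.25006379  0.1547164 ] [ 0.53292423 -0.25872696  0.14126117] ((535.8712158203125, -263.64208984375), (51.72896957397461, 27.53563690185547), 3.3238365650177)
scene c0 [0.57714569 0.29730265 0.093     ]
1303 [0.51759079 0.23758112 0.07512782] [0.63851486 0.35639215 0.1036716 ]
((577.7740478515625, 296.8815612792969), (115.78533172607422, 110.1167221069336), 5.863669395446777)
[-0.02481701 -0.00148939  0.09303502]
g0 [ 0.53266557 -0.26560006  0.12      ]
0.06 342 [ 0.501284   -0.30491142  0.06013937] [ 0.57443461 -0.22478526  0.08597841] [ 0.54907239 -0.25182847  0.07845392] ((536.58447265625, -264.0366516113281), (66.85533142089844, 67.07086181640625), 73.616455078125)
0.09 256 [ 0.511843   -0.27874009  0.09018507] [ 0.56516487 -0.25103835  0.15085412] [ 0.54413434 -0.25551509  0.12947198] ((538.3403930664062, -264.8874816894531), (27.205541610717773, 53.29631423950195), 89.24762725830078)
```

View pics/crop0.png

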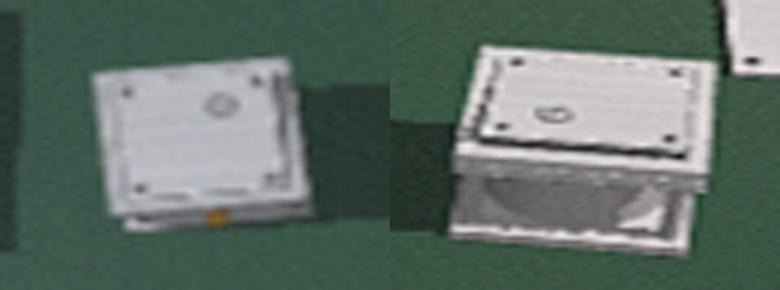

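The crop shows the ring at (221,105) in the left half and the port at (217,217). The cover's raised +x edge shows as a dark gap at the lower edge in the scene half, so this is the unit I want. It measures 110 mm at about (0.578, 0.297) with yaw 0.10, and the gauge is at (0.536, -0.264). Both match the given sizes. Next I move above the +x half with the fingers shut.

```bash
python3 -m crank '[[-1,678,-532,0,0.346],[-1,678,-532,0,0.346],[-1,678,-532,0,0.346],[-1,678,-532,0,0.346],[-1,678,-532,0,0.346],[-1,678,-532,0,0.346],[-1,678,-532,0,0.346],[-1,678,-532,0,0.346],[-1,678,-532,0,0.346],[-1,678,-532,0,0.346],[-1,678,-532,0,0.346],[-1,678,-532,0,0.346]]' 20
```

```text
time: 1.1
tool_pos: [0.448, -0.0238, 0.4046]
tool_rot: [3.141, 0.0, 0.102]
contact_force: [1.3, -1.0, 0.3]
opening: 0.0163
grip_force: 0.0
```

```bash
python3 -m crank '[[-1,192,-306,0,0],[-1,192,-306,0,0],[-1,192,-306,0,0],[-1,192,-306,0,0],[-1,192,-306,0,0],[-1,192,-306,0,0],[-1,192,-306,0,0],[-1,192,-306,0,0],[-1,192,-306,0,0],[-1,192,-306,60,0],[-1,192,-306,100,0],[-1,192,-306,100,0]]'; python3 - <<'E'
from h import *
s=telemetry.observe(); print(s["tool_pos"],s["tool_rot"],s["opening"])
y=.102; c=np.array([.578,.297]); R=np.array([[np.cos(y),-np.sin(y)],[np.sin(y),np.cos(y)]])
print("local tool",R.T@(s["tool_pos"][:2]-c))
E
```

```text
time: 2.1
tool_pos: [0.6062, 0.2982, 0.2978]
tool_rot: [3.139, 0.009, 0.103]
contact_force: [-0.2, -0.6, -1.8]
opening: 0.0003
grip_force: 0.0
[0.60615179 0.29824485 0.29779432] [3.13913115 0.00929455 0.10298878] 0.000308872608912091
local tool [ 0.02813223 -0.00162812]
```

```bash
python3 -m crank '[[-1,0,0,4,0],[-1,0,0,8,0],[-1,0,0,12,0],[-1,0,0,16,0],[-1,0,0,20,0],[-1,0,0,20,0],[-1,0,0,20,0]]'
```

```text
time: 2.68
tool_pos: [0.6077, 0.2979, 0.2853]
tool_rot: [-3.141, -0.001, 0.102]
contact_force: [0.1, -0.2, -0.3]
opening: 0.0003
grip_force: 0.0
```

```bash
python3 -m crank '[[-1,0,0,2,0],[-1,0,0,4,0],[-1,0,0,6,0],[-1,0,0,8,0],[-1,0,0,9,0],[-1,0,0,10,0],[-1,0,0,11,0],[-1,0,0,12,0],[-1,0,0,12,0],[-1,0,0,12,0]]'
```

```text
time: 3.52
tool_pos: [0.608, 0.298, 0.2733]
tool_rot: [-3.141, -0.002, 0.102]
contact_force: [2.1, -0.2, 3.6]
opening: 0.0003
grip_force: 2.3
```

```bash
python3 -m crank '[[-1,0,0,1,0],[-1,0,0,2,0],[-1,0,0,3,0],[-1,0,0,3,0],[-1,0,0,3,0]]'
```

```text
time: 3.93
tool_pos: [0.6082, 0.2979, 0.2703]
tool_rot: [-3.141, -0.003, 0.102]
contact_force: [3.5, -0.3, 4.6]
opening: 0.0002
grip_force: 2.4
```

```bash
python3 -m crank '[[-1,0,0,0.5,0],[-1,0,0,1,0],[-1,0,0,1,0],[-1,0,0,1,0]]';python3 -m crank '[[-1,0,0,0.5,0],[-1,0,0,1,0],[-1,0,0,1,0],[-1,0,0,1,0]]'
```

```text
time: 4.27
tool_pos: [0.6081, 0.2979, 0.27]
tool_rot: [-3.141, -0.003, 0.102]
contact_force: [3.2, -0.2, 8.3]
opening: 0.0006
grip_force: 4.2
time: 4.6
tool_pos: [0.6081, 0.2979, 0.2698]
tool_rot: [-3.141, -0.004, 0.102]
contact_force: [1.7, -1.3, 11.7]
opening: 0.0001
grip_force: 6.2
```

The height has stopped changing while the force climbs, so the cover is on its stop. I'll push slightly more, then lift and check.

```bash
python3 -m crank '[[-1,0,0,0.5,0],[-1,0,0,1.5,0],[-1,0,0,1.5,0],[-1,0,0,1.5,0],[-1,0,0,-10,0],[-1,0,0,-50,0],[-1,0,0,-90,0],[-1,0,0,-110,0]]'; python3 -m crank '[[1,0,42,-10,0],[1,0,84,-10,0],[1,-40,250,-10,0.05],[1,-40,250,-10,0.05],[1,-40,250,-10,0.05],[1,-40,250,-10,0.05],[1,-40,250,-10,0.05],[1,-40,250,-10,0.05]]'; python3 - <<'E'
from h import *
out=[]
for n in("scene","top"):
    p,d=vision.read_camera(n); np.savez(f"{n}1.npz",p=p,d=d); W=cloud(n,d)
    uv=proj(n,[[.578,.297,.092]])[0].round().astype(int); print(n,uv)
    y=.102; q=W-np.array([.578,.297,0]); lx=q[...,0]*np.cos(y)+q[...,1]*np.sin(y); ly=-q[...,0]*np.sin(y)+q[...,1]*np.cos(y)
    m=(abs(lx)<.04)&(abs(ly)<.04)&(W[...,2]>.07)&(W[...,2]<.12)
    P=np.c_[lx[m],ly[m],np.ones(m.sum())]; print(np.linalg.lstsq(P,W[...,2][m],rcond=None)[0],m.sum())
    out.append(cv2.resize(p[uv[1]-32:uv[1]+32,uv[0]-32:uv[0]+32,::-1],(400,400),interpolation=cv2.INTER_CUBIC))
cv2.imwrite("pics/crop1.png",np.hstack(out)); print(telemetry.observe()["tool_pos"])
E
```

```text
time: 5.27
tool_pos: [0.6074, 0.2981, 0.3818]
tool_rot: [-3.141, -0.003, 0.102]
contact_force: [-0.1, -0.5, 0.7]
opening: 0.0002
grip_force: 0.0
time: 5.93
tool_pos: [0.5926, 0.0427, 0.387]
tool_rot: [-3.141, 0.003, 0.048]
contact_force: [0.7, 0.4, -0.5]
opening: 0.0493
grip_force: 0.0
scene [297 202]
[ 0.00122188 -0.00160515  0.09188858] 608
top [221 192]
[ 0.00190428 -0.00213006  0.09257278] 466
[0.59306586 0.04565527 0.38717939]
```

View pics/crop1.png

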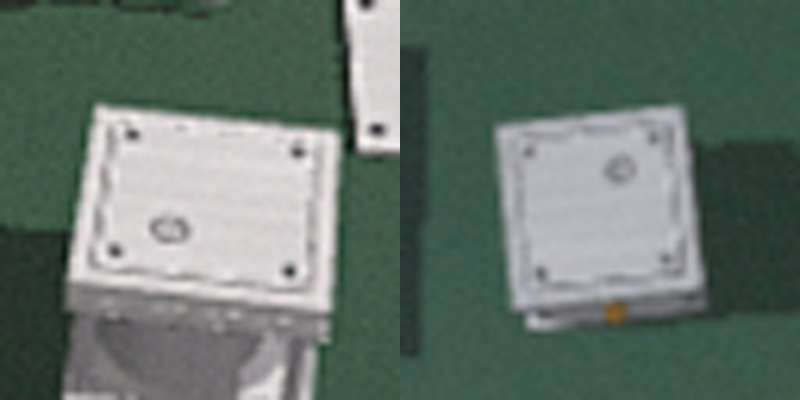

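Seated: the slope is under 0.002 rad, the height is 92 mm and the raised edge is gone. The mark shows at (170,230) in the scene half and (620,170) in the top half. Now I move over the gauge.

```bash
python3 -m crank '[[1,-72,307,0,0.03],[1,-72,307,0,0.03],[1,-72,307,0,0.03],[1,-72,307,0,0.03],[1,-72,307,0,0.03],[1,-72,307,0,0.03],[1,-72,307,0,0.03],[1,-72,307,0,0.03],[1,-72,307,0,0.03],[1,-72,307,0,0.03],[1,-72,307,0,0.03]]' 30; python3 - <<'E'
from h import *
print(plane("scene",[(265+170.5/6.25-.5,170+230.5/6.25-.5)],.092),plane("top",[(189+220.5/6.25-.5,160+170.5/6.25-.5)],.092))
y=.102;print(.578+.02*np.cos(y)+.015*np.sin(y),.297+.02*np.sin(y)-.015*np.cos(y))
p,d=vision.read_camera("scene"); cv2.imwrite("pics/g.png",cv2.resize(p[90:200,60:200,::-1],(760,600),interpolation=cv2.INTER_CUBIC))
s=telemetry.observe();print(s["tool_pos"],s["tool_rot"],s["opening"])
E
```

```text
time: 6.95
tool_pos: [0.538, -0.2633, 0.3873]
tool_rot: [-3.14, 0.001, 0.024]
contact_force: [-0.2, 0.0, -0.1]
opening: 0.0917
grip_force: 0.0
[[0.5982669  0.28530154 0.092     ]] [[0.5987252  0.28505219 0.092     ]]
0.5994233985311627 0.28411442685112626
[ 0.53804624 -0.26302864  0.38746562] [-3.14057869e+00  3.81748295e-04  2.44355895e-02] 0.09172612585335482
```

View pics/g.png

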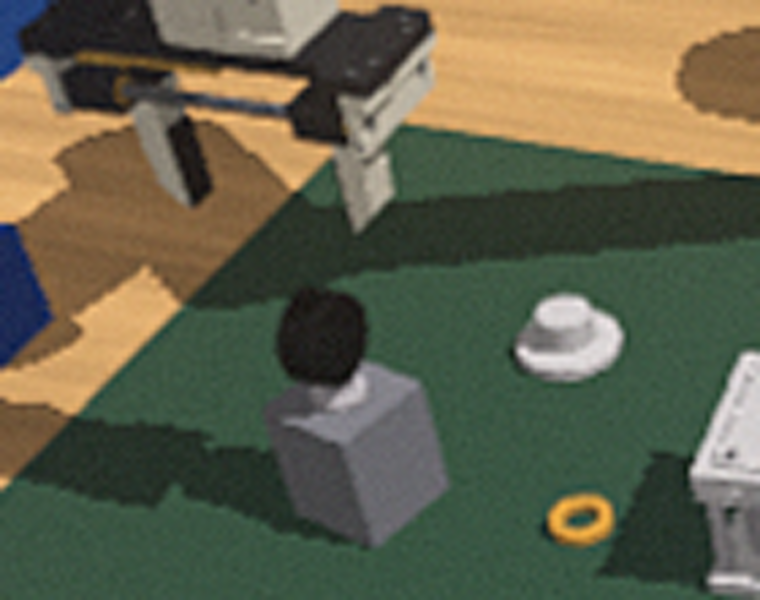

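The picture shows the open gripper straddling the black dial at (322,335), along its thickness. Descend and grip.

```bash
python3 -m crank '[[1,-1,1,30,0],[1,-1,1,60,0],[1,-1,1,80,0],[1,-1,1,95,0],[1,-1,1,106,0],[1,-1,1,106,0],[1,-1,1,106,0],[1,-1,1,106,0]]' 30;  python3 -m crank '[[0.2,0,0,0,0],[0,0,0,0,0],[-0.2,0,0,0,0],[-0.4,0,0,0,0],[-0.6,0,0,0,0],[-1,0,0,0,0],[-1,0,0,0,0],[-1,0,0,0,0],[-1,0,0,0,0],[-1,0,0,0,0]]' 30
```

```text
time: 7.67
tool_pos: [0.5368, -0.2658, 0.283]
tool_rot: [3.14, -0.002, 0.023]
contact_force: [-0.9, 0.3, -0.0]
opening: 0.0922
grip_force: 0.0
time: 8.5
tool_pos: [0.5362, -0.2662, 0.2817]
tool_rot: [3.142, 0.0, 0.022]
contact_force: [-0.1, -0.4, 0.1]
opening: 0.0297
grip_force: 0.0
```

```bash
python3 -m crank '[[-1,0,-1.5,0,0],[-1,0,-1.5,0,0],[-1,0,-1.5,0,0],[-1,0,-1.5,0,0],[-1,0,-1.5,0,0]]' 30
```

```text
time: 8.92
tool_pos: [0.5362, -0.2646, 0.2817]
tool_rot: [-3.142, -0.0, 0.022]
contact_force: [-0.2, 0.2, -0.8]
opening: 0.0241
grip_force: 29.5
```

```bash
python3 -m crank '[[-1,0,0,-5,0],[-1,0,0,-15,0],[-1,0,0,-30,0],[-1,0,0,-50,0],[-1,0,0,-70,0],[-1,0,0,-90,0],[-1,0,0,-110,0],[-1,0,0,-125,0],[-1,0,0,-125,0],[-1,0,0,-125,0],[-1,0,0,-125,0]]' 40; python3 - <<'E'
from h import *
p,d=vision.read_camera("scene"); s=telemetry.observe();print(s["tool_pos"],s["tool_rot"],s["opening"])
uv=proj("scene",s["tool_pos"]-[0,0,.2])[0].round().astype(int);print(uv)
cv2.imwrite("pics/lift.png",cv2.resize(p[max(0,uv[1]-60):uv[1]+60,max(0,uv[0]-60):uv[0]+60,::-1],(600,600),interpolation=cv2.INTER_CUBIC))
E
```

```text
time: 9.83
tool_pos: [0.5359, -0.2645, 0.4059]
tool_rot: [-3.141, 0.001, 0.022]
contact_force: [-0.1, 0.1, -2.6]
opening: 0.0238
grip_force: 39.5
[ 0.53591327 -0.26454584  0.4054636 ] [-3.14030137e+00  1.96742135e-03  2.17242242e-02] 0.02378494172981395
[111 129]
```

View pics/lift.png

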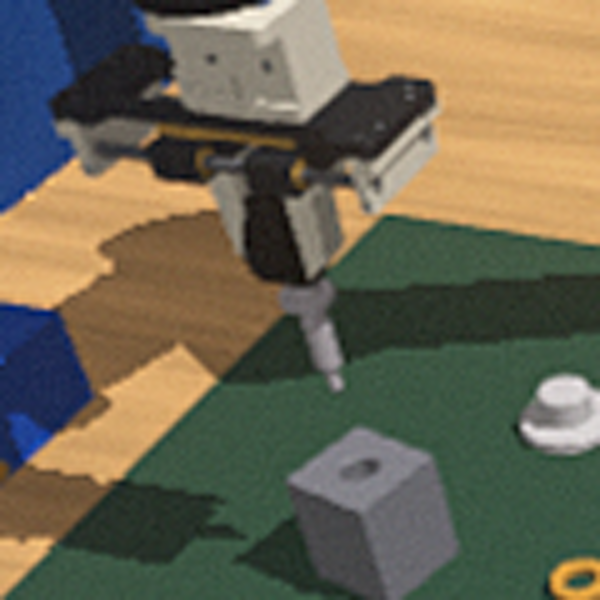

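The gauge is out of the stand and held. Its tip shows at (337,390) and its flange at (305,295) in the crop. I'll check whether it is upright against the projected axis.

```bash
python3 - <<'E'
from h import *
o=np.array([51,69])
q=np.array([[.5359,-.2645,.4055-.201+dz] for dz in(-.065,-.045,0,.006)]); print((proj("scene",q)-o)*5)
P=np.array([.5987,.2848]); y=.0217; t=np.array([.5359,-.2645]); D=(P-t)*1000
print(D, D@[np.cos(y),np.sin(y)], D@[np.sin(y),-np.cos(y)])
E
```

```text
[[330.98177656 390.87614936]
 [322.49778557 363.66218176]
 [302.61630216 299.88865277]
 [299.8787554  291.10746607]]
[ 62.8 549.3] 74.70408916967386 -547.8080220855928
```

```bash
python3 -m crank '[[-1,3,-20,-5,0],[-1,8,-55,-5,0],[-1,13,-95,-5,0],[-1,18,-135,-5,0],[-1,24,-175,-5,0],[-1,29,-215,-5,0],[-1,35,-255,-5,0],[-1,40,-295,-5,0],[-1,46,-335,-5,0],[-1,51,-375,-5,0],[-1,57,-415,-5,0],[-1,62,-455,-5,0]]';python3 -m crank '[[-1,5,-40,0,0],[-1,9,-70,0,0],[-1,12,-90,0,0],[-1,12,-92,0,0],[-1,12,-92,20,0],[-1,12,-92,30,0],[-1,12,-92,30,0],[-1,12,-92,30,0],[-1,12,-92,30,0],[-1,12,-92,30,0]]'
cat > look.py <<'E'
from h import *
import sys
s=telemetry.observe();print(s["tool_pos"],s["tool_rot"],s["opening"],s["contact_force"])
o=np.array([262,140])
p,d=vision.read_camera("scene")
cv2.imwrite(f"pics/{sys.argv[1]}.png",cv2.resize(p[o[1]:o[1]+90,o[0]:o[0]+90,::-1],(600,600),interpolation=cv2.INTER_CUBIC))
k=600/90
t=s["tool_pos"]
for nm,q in(("tip",[t[0],t[1],t[2]-.266]),("flange",[t[0],t[1],t[2]-.201]),("belowtip",[t[0],t[1],.092]),("mark",[.5987,.2848,.092]),("mark+5x",[.6037,.2848,.092]),("mark+5y",[.5987,.2898,.092])): print(nm,(proj("scene",q)[0]-o+.5)*k)
E
python3 look.py over
```

```text
time: 10.88
tool_pos: [0.588, 0.1936, 0.4103]
tool_rot: [3.141, 0.002, 0.022]
contact_force: [0.4, 0.2, -2.0]
opening: 0.024
grip_force: 39.5
time: 11.72
tool_pos: [0.5985, 0.2833, 0.3827]
tool_rot: [-3.141, -0.001, 0.021]
contact_force: [-0.2, 0.6, -1.6]
opening: 0.0245
grip_force: 39.5
[0.59850239 0.28328683 0.38269329] [-3.14126245e+00 -1.46910684e-03  2.10118628e-02] 0.024472692437772472 [-0.19446017  0.62433763 -1.57670802]
tip [201.12076279 401.69631923]
flange [213.12570797 279.26666017]
belowtip [196.84126144 445.33982482]
mark [200.4412756  446.37468499]
mark+5x [198.10689051 454.94200035]
mark+5y [212.65798067 448.68316564]
```

View pics/over.png

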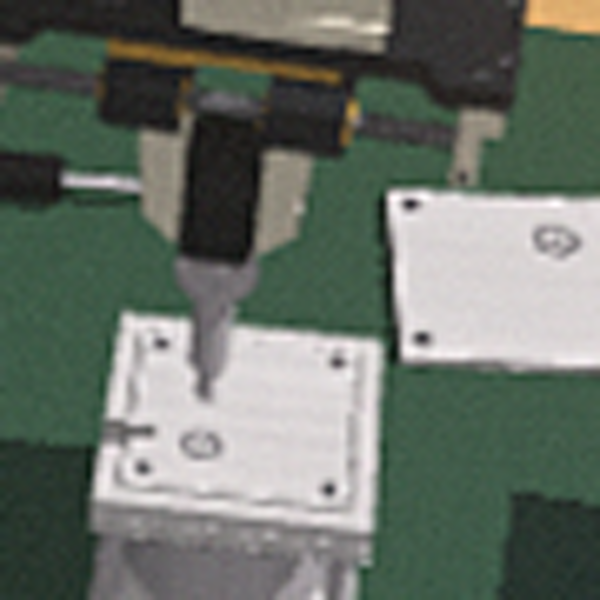

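The tip is at (205,400), directly above the ring at (202,445). Its foot falls within about 1 mm of the ring. Going down gently to TCP z of about 0.3535.

```bash
python3 -m crank '[[-1,0,-0.5,5,0],[-1,0,-0.5,10,0],[-1,0,-0.5,15,0],[-1,0,-0.5,19,0],[-1,0,-0.5,21,0],[-1,0,-0.5,21,0],[-1,0,-0.5,21,0],[-1,0,-0.5,21,0],[-1,0,-0.5,21,0]]'; python3 look.py near
```

```text
time: 12.52
tool_pos: [0.5983, 0.2843, 0.361]
tool_rot: [-3.141, -0.001, 0.022]
contact_force: [-0.7, -0.6, -1.1]
opening: 0.0241
grip_force: 39.5
[0.59826246 0.28433132 0.36102986] [-3.14149447e+00 -6.10705355e-04  2.18296481e-02] 0.024149590633200522 [-0.6929613  -0.60981583 -1.0569273 ]
tip [200.02402284 440.13669471]
flange [211.79050188 321.41634   ]
belowtip [199.50119504 445.41187532]
mark [200.4412756  446.37468499]
mark+5x [198.10689051 454.94200035]
mark+5y [212.65798067 448.68316564]
```

View pics/near.png

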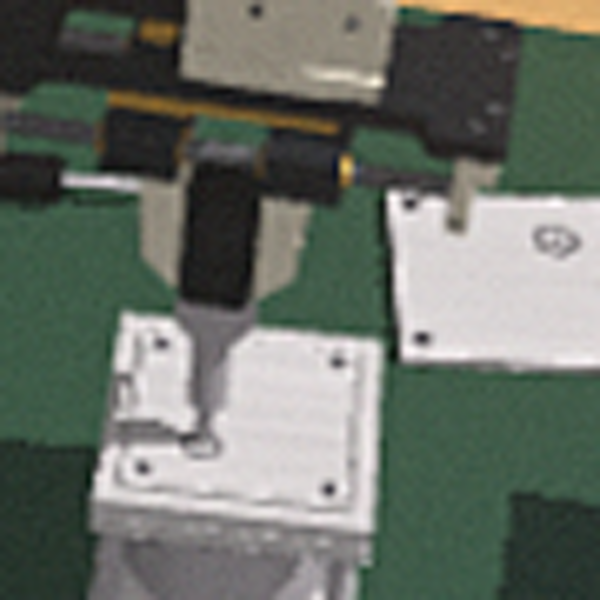

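The tip at (205,438) is just above the ring at (202,445), about 1 mm too far in +y. I'll shift back a little and push in.

```bash
python3 -m crank '[[-1,0,0.8,0,0],[-1,0,0.8,1.5,0],[-1,0,0.8,3,0],[-1,0,0.8,4,0],[-1,0,0.8,5,0],[-1,0,0.8,6,0],[-1,0,0.8,7,0],[-1,0,0.8,7.5,0],[-1,0,0.8,7.5,0],[-1,0,0.8,7.5,0],[-1,0,0.8,7.5,0],[-1,0,0.8,7.5,0]]'; python3 -m crank '[[-1,0,0,0,0],[-1,0,0,0,0],[-1,0,0,0,0],[-1,0,0,0,0]]'; python3 look.py push; python3 - <<'E'
from h import *
f=[]
for i in range(10):
    vision.read_camera("top"); s=telemetry.observe(); f.append(np.r_[s["contact_force"],s["tool_pos"]])
print(np.mean(f,0))
E
```

```text
time: 13.57
tool_pos: [0.5983, 0.2835, 0.3533]
tool_rot: [3.142, -0.0, 0.022]
contact_force: [0.8, -0.3, 0.4]
opening: 0.024
grip_force: 39.5
time: 13.9
tool_pos: [0.5983, 0.2835, 0.3532]
tool_rot: [3.142, -0.0, 0.022]
contact_force: [1.0, -0.4, 1.2]
opening: 0.024
grip_force: 39.5
[0.59827857 0.28351059 0.3532401 ] [ 3.14150925e+00 -2.87474683e-04  2.17676020e-02] 0.023985923582166165 [ 1.04154594 -0.40327517  1.17545315]
tip [196.68133816 453.30413907]
flange [208.22449448 335.87904374]
belowtip [197.49164141 445.06116517]
mark [200.4412756  446.37468499]
mark+5x [198.10689051 454.94200035]
mark+5y [212.65798067 448.68316564]
[ 0.60754381 -0.52815043  1.5421714   0.5982636   0.28350602  0.35321364]
```

View pics/push.png

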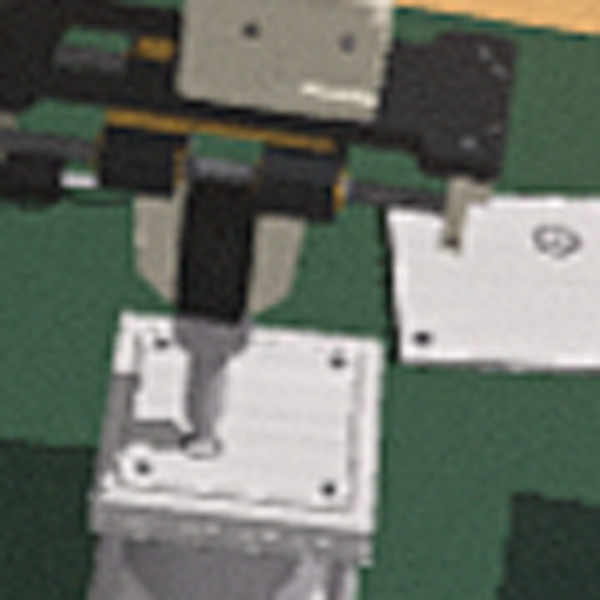

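The tip is inside the ring at about (201,444). Height and force (1.5 N plus 1.7 N of gauge weight, so 3.2 N) both put the plunger about 5.5 mm in. Handing in.

```bash
python3 -c "from cell import ticket; print(ticket.hand_in())"
```

```text
the job is handed in; nothing more can be done
None
```

I pressed the cover level first, then lifted out the gauge; I handed in at about 14 s still holding it upright with its tip inside the ringed mark, plunger about 5.5 mm in by height and force, and I moved nothing else on the bench.

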